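Seat the test-tab comb in the four-well block

ROBOT

A 6-joint arm with a two-finger parallel gripper is mounted at the origin on the work surface; the furniture and walls round the work are solid. World frame = base frame: x ahead of the robot, y to its left, z up, the work surface at z = 0. Lengths are in mm, angles in rad, forces in N, time in s.
With the tool pointing down it reaches from about 375 to 925 mm from the base axis. Payload 5.7 kg.
Tool frame: the origin (TCP) lies between the finger pads; the fingertips stand 25 mm ahead of it and the grasp point (between the pads) lies 6 mm ahead of it (r.tcp_to_tips is the z of the fingertips in the tool frame, in mm); z points along the fingers, y is the direction in which the jaws open and shut (so a half turn about z gives the same grasp; the last joint's range is limited). The gripper opens to 85 mm and grips with 20 to 120 N. Pads are 22 mm wide; open, the fingers measure 114 mm over their backs; the gripper's body (76 mm by 85 mm) begins 54 mm behind the grasp point. The pads swing forward as they close: fully open they stand 13 mm farther back than shut.
Start: joints at [-1.279, 0.359, 1.51, -0, 1.272, -0.115], TCP at [237.386, -551.012, 256.267] pointing down, gripper open.
Joint ranges: [-2.97, 2.97], [-1.01, 2.36], [0.21, 2.38], [-0.96, 4.11], [0.2, 2.71], [-2.98, 2.98]. Speed limits (rad/s): [2.39, 2.39, 3.14, 3.14, 3.14, 3.14].

INTERFACE

Orientations are given as a rotation vector (axis times angle).
In Python, from station import r, set_gripper, ik, imaging, telemetry gives the robot as it stands. Calls block until the motion is done:
- r.reach(position, orientation): joint-space move of the TCP to a pose.
- r.line_to(position, v=150, frame=None, contact_N=None): straight line of the TCP; frame=None keeps the orientation; v is the mean speed in mm/s. With contact_N (N) it stops when the force on the tool has changed by that much, and returns True; else False.
- r.move_j(angles): joint-space move.
- set_gripper(opening): finger opening in mm; the grip force is fixed at half the most; returns when the fingers have stopped.
- r.wait(seconds).
- ik(position, orientation): joint angles nearest the present ones, or None.
- imaging.snapshot(name): name is "side" or "top"; returns a dict with "pixels" (400x640x3 uint8, red, green, blue), "K" (3x3 intrinsics, pixels), "xyz" and "attitude" of the camera in the world. Camera axes: x right, y up, looking along -z (the intrinsics and any distortion apply to the point x, -y, -z); pixel columns grow to the right and rows downward; lengths in mm; the calibration is good to about 2 mm. A picture is of the moment at which its call begins. There is no depth.
A pose or a line that the arm cannot do raises r.MotionError and nothing moves.
- r.close_job(): hands the job in, once; it reports no verdict.
Trained networks look in a picture, given as the dict that the camera call returned (one of the last four; its "shot" number tells which), for a name from the list of things; names that differ only in an ending like _2 or _b are one class to them, and where a whole thing is asked for, a point or a joint stands for the part that bears it (a point fixed in the world has none). Each returns a list of dicts, best first, with "confidence" (0 to 1); they miss things now and then, are a little off and sometimes report something else, mostly with a low value. They report only what shows in the picture. A call takes as long as a camera call.
- imaging.regions_of(label, picture): "region" (400x640 bool, what is visible of it) and "box" ([left, top, width, height] in pixels, round what is visible of it).
- imaging.landmark_of(label, picture): "pixel" ([column, row] in pixels: a listed point, or the origin of a listed thing).
Readings, each from a call of its own:
- telemetry.current_t(): time.
- telemetry.current_q(): joint angles.
- telemetry.current_dq(): joint speeds.
- telemetry.current_joint_torque(): joint torques, N m.
- telemetry.current_tool_pos(): TCP position.
- telemetry.current_eef_rot(): TCP orientation.
- telemetry.current_wrist_force(): force on the tool from outside, world axes, zero at the start.
- telemetry.current_torque(): the same for the moment, N m.
- telemetry.current_opening(): finger opening in mm.
Only numpy, scipy, OpenCV 4.12 (cv2) and the standard library are available. Lean on these libraries where they do the work, as an engineer would, in place of code of your own. Each camera call takes 0.05 s, during which the arm holds its last target.

TASK

Pick up the wooden comb with the four bisque test tabs and put it away in the storage block that has four wells (not the one with three): every tab in its own well and the bar lying flat on top of the block. Lower it gently all the way down rather than dropping it in, and let go.

Things in the scene. Friction and masses are not known exactly. Their poses are not given: they have to be found in the camera images.
- comb_handle (a point): Handle centre of the loose comb (about 0.25 kg) standing on its tabs. Wooden bar 170 x 30 x 14 mm; under it four white tabs 40 mm long, each 8 mm along the bar, 28 mm across, centres 21 and 63 mm either side of the middle; on it a handle 70 mm along, 24 mm across, 40 mm high. Axes: y along the bar, x across (pinch here), z up. Below this point: bar top 20 mm, bar underside 34 mm, tab ends 74 mm.
- block4_top (a point): Top centre of the four-well block, fixed: brown wood, 180 mm along y, 72 mm along x, 52 mm high. Four open wells in a row along y, each 30 mm along y, 52 mm along x, 44 mm deep, centres 21 and 63 mm either side of the middle. z up. When the comb is home its bar rests on the well walls and its handle centre is 34 mm above this point; either way round is right.
- block3_top (a point): Top centre of the other block, fixed: same wood and outer size (180 x 72 x 52 mm, y along the row) but three wider wells, 44 mm along y, 56 mm apart centre to centre. The comb does not fit it. The two blocks may stand in either place.

How it is judged (in metres and radians):
At the end, for the whole second after the job is handed in: The comb is at rest, fully down in the four-well block: handle centre within 20 mm of the block's centre seen from above and less than 39 mm above its top face (34 mm when home), bar along the block within 0.3 rad, upright within 0.1 rad (horizontal distance between comb_handle and block4_top below 0.02 m and z of comb_handle in the frame of block4_top below 0.039 m and angle between the y axis of comb_handle and the y axis of block4_top, either way round below 0.3 rad and angle between comb_handle's own z axis and vertical below 0.1 rad and linear speed of comb below 0.02 m/s); the robot touches nothing.
It fails at once if the comb is dropped into the four-well block: it falls at more than 0.5 m/s (a drop of over about 13 mm) with its tabs at the wells (horizontal distance between comb_handle and block4_top below 0.03 m and z of comb_handle in the frame of block4_top below 0.07 m and linear speed of comb above 0.5 m/s).
It also fails if it takes over 37 s, if anything falls off the work surface, if the arm or the gripper's body presses on something with over 40 N, if the wrist force passes 120 N, or if a joint passes its speed limit or range.

## Working session

There is one attempt and no reset: what is moved stays moved. The work goes in short steps, each a Python script; the robot and the scene stay as the last script left them, time stands still between calls to the robot, and variables do not carry over. Pictures are saved under pics/ and viewed, and the job is handed in when it is done.

```bash
mkdir -p pics; ls; cat > h.py <<'E'
import numpy as np, cv2
from station import r,set_gripper,ik,imaging,telemetry
def snap(n,f):
    s=imaging.snapshot(n); cv2.imwrite(f'pics/{f}.png',s['pixels'][:,:,::-1]); return s
E
python3 - <<'E'
from h import *
for n in('top','side'):
    s=snap(n,n+'1'); print({k:(v if k!='pixels' else 0) for k,v in s.items()})
    for l in('comb_handle','block4_top','block3_top'):
        print(l,[(np.round(d['pixel']),round(d['confidence'],2)) for d in imaging.landmark_of(l,s)])
print(telemetry.current_t(),telemetry.current_eef_rot(),r.tcp_to_tips)
E
```

```text
pics
{'pixels': 0, 'K': array([[361.70368988,   0.        , 321.53873923],
       [  0.        , 361.70368988, 190.19402748],
       [  0.        ,   0.        ,   1.        ]]), 'xyz': array([383.38138718, -98.74212162, 951.87400018]), 'attitude': array([ 0.11561705, -0.15663754, -1.58754697]), 'shot': 1}
comb_handle [(array([319., 233.]), 0.84)]
block4_top [(array([319., 232.]), 0.71), (array([386., 176.]), 0.7)]
block3_top [(array([262., 175.]), 0.74)]
{'pixels': 0, 'K': array([[400.19497086,   0.        , 314.14537228],
       [  0.        , 400.19497086, 208.70543053],
       [  0.        ,   0.        ,   1.        ]]), 'xyz': array([215.81340715, 622.86670849, 434.83721412]), 'attitude': array([ 0.3014718 , -1.52517021, -2.31506518]), 'shot': 2}
comb_handle [(array([362., 222.]), 0.75)]
block4_top [(array([325., 194.]), 0.85), (array([362., 220.]), 0.28)]
block3_top [(array([260., 248.]), 0.73)]
0.4 [-3.07648470e+00 -6.34539124e-01  9.37384902e-05] 25.0
```

View pics/top1.png

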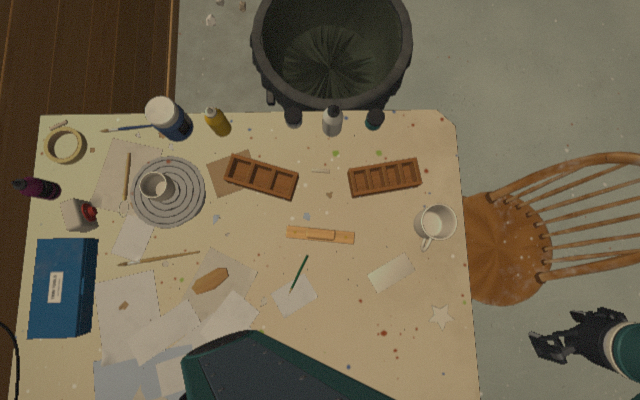

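View pics/side1.png

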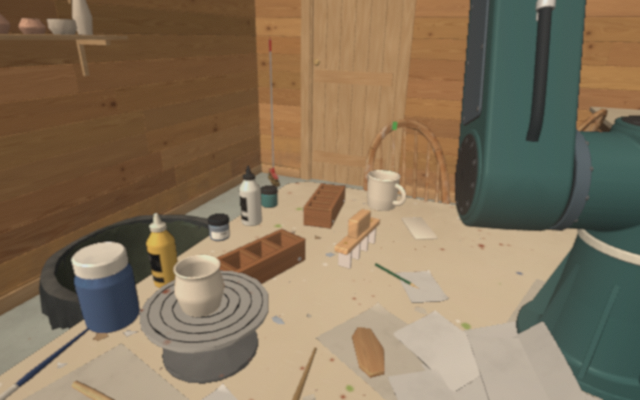

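The top view shows the comb at about (319,234). The four-well block is on the right at (386,176) and the three-well block on the left at (262,175). I'll fit known box models to the network regions to get the poses, then check them with an overlay.

```bash
cat >> h.py <<'E'
from scipy.optimize import minimize
from scipy.spatial.transform import Rotation as R
def proj(s,P):
    A=R.from_rotvec(s['attitude']).as_matrix()
    c=(np.atleast_2d(P)-s['xyz'])@A; c=c*[1,-1,-1]
    p=c@s['K'].T; return p[:,:2]/p[:,2:]
def back(s,px,z):
    A=R.from_rotvec(s['attitude']).as_matrix()
    d=np.linalg.inv(s['K'])@[px[0],px[1],1]; d=A@(d*[1,-1,-1])
    return s['xyz']+d*(z-s['xyz'][2])/d[2]
def box(cx,cy,cz,lx,ly,lz):
    return np.array([[cx+a*lx/2,cy+b*ly/2,cz+c*lz/2] for a in(-1,1) for b in(-1,1) for c in(-1,1)])
# relative to frame point
BLOCK=[box(0,0,-26,72,180,52)]
COMB=[box(0,0,0,24,70,40),box(0,0,-27,30,170,14)]+[box(0,y,-54,28,8,40) for y in(-63,-21,21,63)]
def world(b,x,y,z,yaw): return R.from_euler('z',yaw).apply(b)+[x,y,z]
def sil(s,model,x,y,z,yaw,S=4):
    m=np.zeros((400*S,640*S),np.uint8)
    for b in model:
        p=(proj(s,world(b,x,y,z,yaw))+.5)*S
        cv2.fillConvexPoly(m,cv2.convexHull(np.round(p).astype(np.int32)),1)
    return cv2.resize(m.astype(np.float32),(640,400),interpolation=cv2.INTER_AREA)
def fit(sm,model,x0,z):
    def cost(v):
        c=0
        for s,m in sm:
            q=sil(s,model,v[0],v[1],z,v[2]/100); c+=1-np.minimum(q,m).sum()/np.maximum(q,m).sum()
        return c
    best=None
    for yaw in x0[2]:
        v0=np.array([x0[0],x0[1],yaw*100])
        o=minimize(cost,v0,method='Nelder-Mead',options=dict(initial_simplex=v0+np.array([[0,0,0],[12,0,0],[0,12,0],[0,0,12]]),xatol=.1,fatol=1e-4))
        if best is None or o.fun<best.fun: best=o
    return best.x*[1,1,.01],best.fun
E
cat > m.py <<'E'
from h import *
T=snap('top','top2');S=snap('side','side2')
import pickle
out={}
ov=T['pixels'][:,:,::-1].copy(); ov=cv2.resize(ov,None,fx=4,fy=4,interpolation=cv2.INTER_CUBIC)
os_=cv2.resize(S['pixels'][:,:,::-1].copy(),None,fx=4,fy=4,interpolation=cv2.INTER_CUBIC)
near={'comb_handle':((319,234),(360,225)),'block4_top':((386,176),(325,200)),'block3_top':((262,175),(260,250))}
for l,model,z in(('comb_handle',COMB,74),('block4_top',BLOCK,52),('block3_top',BLOCK,52)):
    g=[]
    for s,c in zip((T,S),near[l]):
        ds=imaging.regions_of(l,s)
        print(l,[(d['box'],round(d['confidence'],2)) for d in ds])
        ds=[d for d in ds if np.hypot(d['box'][0]+d['box'][2]/2-c[0],d['box'][1]+d['box'][3]/2-c[1])<25]
        if ds: g.append((s,ds[0]['region'].astype(np.float32)))
    p0=back(T,near[l][0],z)
    for sub in ([g[0]],g[1:],g):
        if sub: v,f=fit(sub,model,(p0[0],p0[1],(-.4,-.2,0,.2,.4)),z); print(l,p0.round(),v.round(3),round(f,3))
    out[l]=(*v[:2],z,v[2])
    for s,o in((T,ov),(S,os_)):
        for b in model:
            p=((proj(s,world(b,*v[:2],z,v[2]))+.5)*4).astype(int)
            for i in range(8):
                for j in range(i):
                    if bin(i^j).count('1')==1: cv2.line(o,tuple(map(int,p[i])),tuple(map(int,p[j])),(255,255,0),1)
pickle.dump(out,open('pose.pkl','wb'))
cv2.imwrite('pics/ovt.png',ov[560:1020,860:1760]if 0 else cv2.resize(ov[560:1020,860:1760],(800,409)))
cv2.imwrite('pics/ovs.png',os_[700:1140,980:1680])
E
python3 m.py
```

```text
comb_handle [([284.8, 225.4, 69.6, 19.5], 0.85)]
comb_handle [([336.5, 207.7, 42.4, 59.9], 0.92)]
comb_handle [ 429. -115.   74.] [ 4.29288e+02 -1.16238e+02 -1.28000e-01] 0.054
comb_handle [ 429. -115.   74.] [ 4.31935e+02 -1.20201e+02 -7.40000e-02] 0.11
comb_handle [ 429. -115.   74.] [ 4.29668e+02 -1.17202e+02 -1.16000e-01] 0.204
block4_top [([348.0, 154.5, 72.2, 43.7], 0.75)]
block4_top []
block4_top [ 574. -290.   52.] [ 5.74306e+02 -2.87305e+02  1.52000e-01] 0.027
block4_top [ 574. -290.   52.] [ 5.74306e+02 -2.87305e+02  1.52000e-01] 0.027
block3_top [([224.2, 154.0, 75.0, 48.0], 0.76)]
block3_top []
block3_top [582.  26.  52.] [ 5.80868e+02  3.04720e+01 -3.02000e-01] 0.043
block3_top [582.  26.  52.] [ 5.80868e+02  3.04720e+01 -3.02000e-01] 0.043
```

View pics/ovt.png

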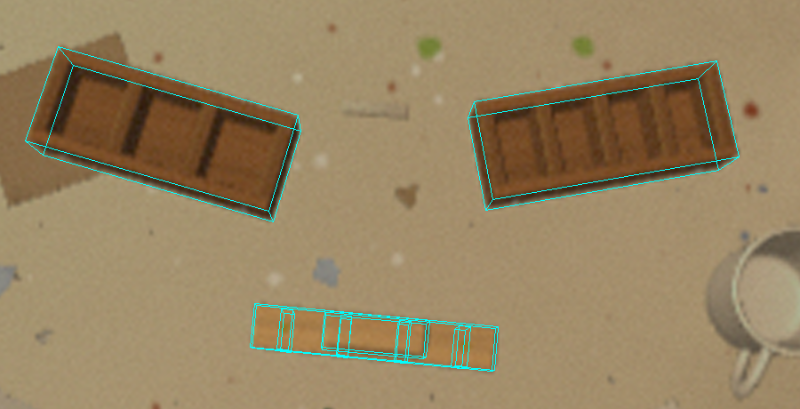

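View pics/ovs.png

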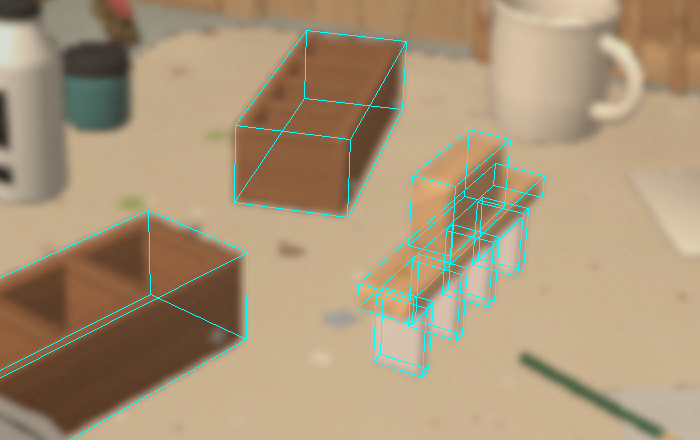

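The overlays match in both views: the right block has four wells, and the comb stands upright clear of everything. Next I grasp it, lift it and look again.

```bash
cat >> h.py <<'E'
def down(yaw,flip=0):
    # tool y along object's x axis
    a=yaw+(np.pi if flip else 0); y=np.array([np.cos(a),np.sin(a),0]); z=np.array([0,0,-1.]); x=np.cross(y,z)
    return R.from_matrix(np.stack([x,y,z],1)).as_rotvec()
E
python3 - <<'E'
from h import *
import pickle
p=pickle.load(open('pose.pkl','rb')); c=p['comb_handle'];b=p['block4_top']
cand=[]
for f in(0,1):
    q=[ik([c[0],c[1],z],down(c[3],f)) for z in(190,84)]; k=[ik([b[0],b[1],z],down(b[3],f)) for z in(190,96)]
    print(f,[None if a is None else np.round(a,2) for a in q+k])
    if all(a is not None for a in q+k): cand.append((max(abs(a[5]) for a in q+k),f))
f=min(cand)[1]; print('flip',f); open('flip','w').write(str(f))
r.reach([c[0],c[1],190],down(c[3],f))
print(r.line_to([c[0],c[1],84],v=120,contact_N=10),telemetry.current_tool_pos())
set_gripper(15)
print('open',telemetry.current_opening(),telemetry.current_wrist_force(),telemetry.current_tool_pos())
r.line_to([c[0],c[1],175],v=120)
print('open',telemetry.current_opening(),telemetry.current_wrist_force(),telemetry.current_t())
snap('top','top3');snap('side','side3')
E
```

```text
0 [array([-0.42,  0.22,  1.91, -0.  ,  1.01, -0.31]), array([-0.42,  0.4 ,  2.02, -0.  ,  0.73, -0.31]), array([-0.57,  0.48,  1.49, -0.  ,  1.17, -0.72]), array([-0.57,  0.59,  1.57, -0.  ,  0.99, -0.72])]
1 [array([-0.42,  0.22,  1.91,  0.  ,  1.01,  2.84]), array([-0.42,  0.4 ,  2.02,  0.  ,  0.73,  2.84]), array([-0.57,  0.48,  1.49, -0.  ,  1.17,  2.42]), array([-0.57,  0.59,  1.57, -0.  ,  0.99,  2.42])]
flip 0
False [ 430.09258882 -117.51667029   84.39459909]
open 22.97615024593221 [-2.43478675  0.22567408  5.74612208] [ 429.83758398 -117.25354133   84.32371774]
open 23.44106121113537 [ 0.33878302  0.41863311 -3.68867132] 5.075
```

View pics/side3.png

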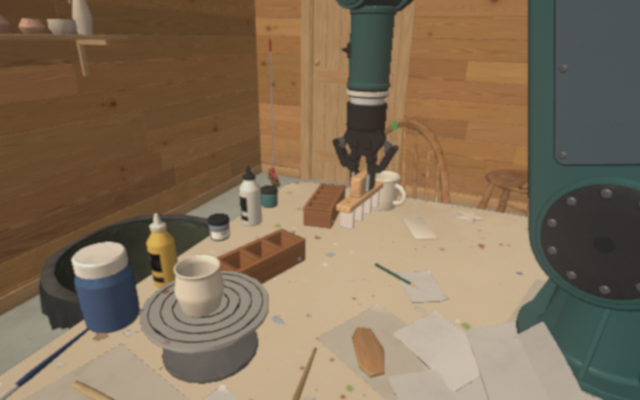

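View pics/top3.png

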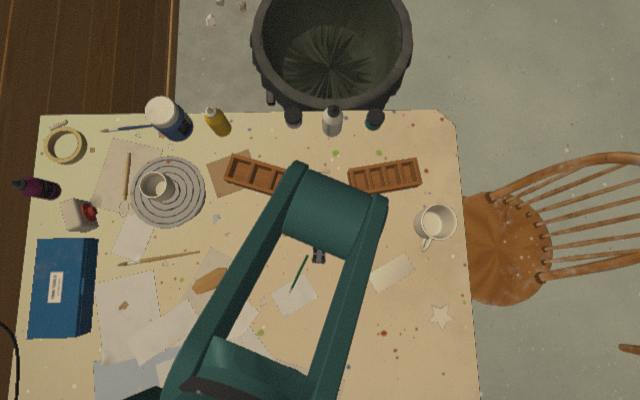

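The comb is held and hangs level at about (362,200) in the side view. I'll move above the four-well block and check the alignment with an overlay.

```bash
python3 - <<'E'
from h import *
import pickle
p=pickle.load(open('pose.pkl','rb')); b=p['block4_top']
r.reach([b[0],b[1],165],down(b[3],0))
r.line_to([b[0],b[1],158],v=60)
print(telemetry.current_tool_pos(),telemetry.current_opening(),telemetry.current_wrist_force(),telemetry.current_t())
S=snap('side','side4');T=snap('top','top4')
for s in(S,T):
  print([(np.round(d['pixel'],1),round(d['confidence'],2)) for d in imaging.landmark_of('comb_handle',s)])
  print(proj(s,[b[0],b[1],148]))
o=cv2.resize(S['pixels'][:,:,::-1].copy(),None,fx=6,fy=6,interpolation=cv2.INTER_CUBIC)
raw=o.copy()
for model,z in((COMB,148),(BLOCK,52)):
  for bx in model:
    q=((proj(S,world(bx,b[0],b[1],z,b[3]))+.5)*6).astype(int)
    for i in range(8):
        for j in range(i):
            if bin(i^j).count('1')==1: cv2.line(o,tuple(map(int,q[i])),tuple(map(int,q[j])),(255,255,0),1)
sl=(slice(750,1400),slice(1750,2150))
cv2.imwrite('pics/ov4.png',cv2.resize(np.hstack([raw[sl],o[sl]]),(730,593)))
E
```

```text
[ 573.28299726 -285.81708052  157.59340646] 23.564970716343872 [ 0.27854431 -0.41431744 -3.21081497] 6.3333
[(array([328.5, 158.1]), 0.68)]
[[327.16390095 159.24686825]]
[]
[[393.32326172 167.03736184]]
```

View pics/ov4.png

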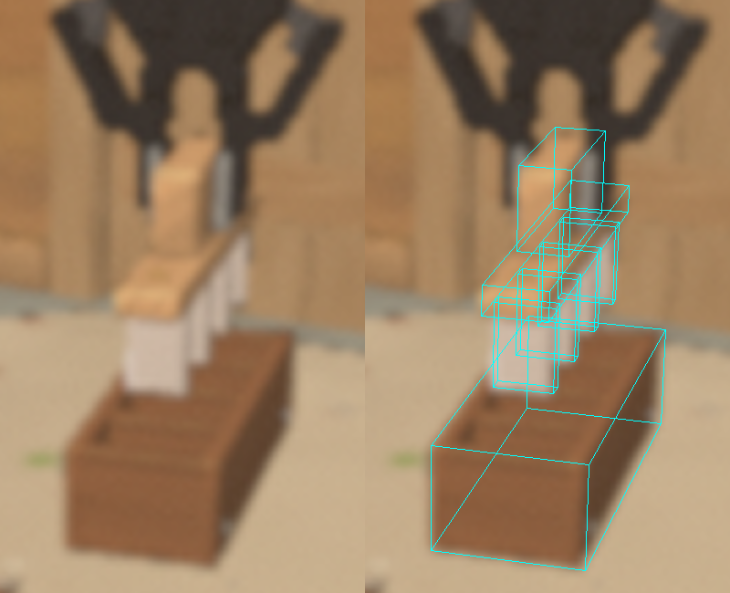

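The overlay matches within about a pixel and the comb is level. Now I lower it with contact detection.

```bash
python3 - <<'E'
from h import *
import pickle
p=pickle.load(open('pose.pkl','rb')); b=p['block4_top']
h1=r.line_to([b[0],b[1],104],v=50,contact_N=8)
print(h1,telemetry.current_tool_pos(),telemetry.current_wrist_force())
if not h1:
    h2=r.line_to([b[0],b[1],92],v=15,contact_N=8)
    print(h2,telemetry.current_tool_pos(),telemetry.current_wrist_force())
S=snap('side','side5')
cv2.imwrite('pics/s5.png',cv2.resize(S['pixels'][120:240,280:400,::-1],None,fx=5,fy=5,interpolation=cv2.INTER_CUBIC))
print(telemetry.current_opening(),telemetry.current_t())
E
```

```text
False [ 574.60934983 -287.49132255  104.42246354] [ 0.34023588  0.02061834 -2.57231242]
True [ 574.2733637  -287.30512092   95.88959506] [-0.73938192  0.62001611  4.41770801]
23.257253983530493 8.3917
```

View pics/s5.png

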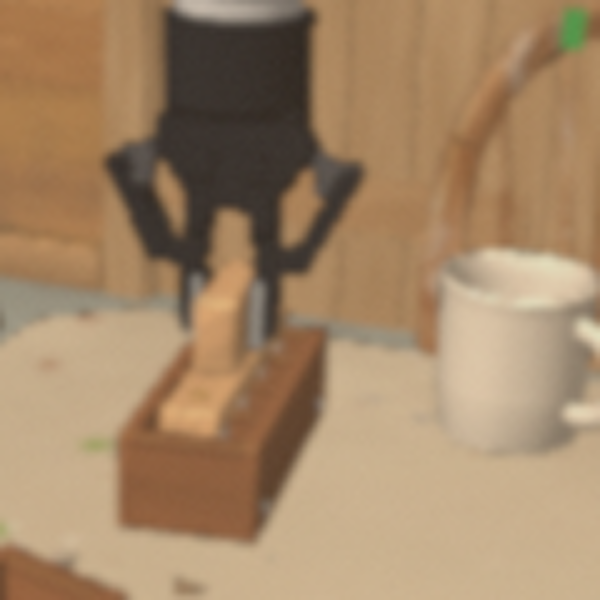

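Contact came at TCP z = 95.9 mm against an expected 96 mm, and the bar lies on the block. Now I release, retreat straight up and verify.

```bash
python3 - <<'E'
from h import *
import pickle
p=pickle.load(open('pose.pkl','rb')); b=p['block4_top']
set_gripper(60)
t=telemetry.current_tool_pos()
r.line_to([t[0],t[1],200],v=100)
r.line_to([t[0],t[1],260],v=150)
q=list(telemetry.current_q()); q[0]-=0.6
r.move_j(q)
print(telemetry.current_t(),telemetry.current_opening(),telemetry.current_wrist_force())
S=snap('side','side6');T=snap('top','top6')
ims=[]
for s,sl in((S,(slice(150,240),slice(280,400))),(T,(slice(130,220),slice(326,446)))):
    print([(np.round(d['pixel'],1),round(d['confidence'],2)) for d in imaging.landmark_of('comb_handle',s)],proj(s,[b[0],b[1],86]))
    d=imaging.regions_of('comb_handle',s)
    o=cv2.resize(s['pixels'][:,:,::-1].copy(),None,fx=5,fy=5,interpolation=cv2.INTER_CUBIC)
    for bx in COMB[:2]:
        k=((proj(s,world(bx,b[0],b[1],86,b[3]))+.5)*5).astype(int)
        for i in range(8):
            for j in range(i):
                if bin(i^j).count('1')==1: cv2.line(o,tuple(map(int,k[i])),tuple(map(int,k[j])),(255,255,0),1)
    if d:
        print(d[0]['box'],d[0]['confidence'])
        print(fit([(s,d[0]['region'].astype(np.float32))],COMB[:2],(b[0],b[1],(b[3],)),86))
    ims.append(o[sl[0].start*5:sl[0].stop*5,sl[1].start*5:sl[1].stop*5])
cv2.imwrite('pics/ov6.png',cv2.resize(np.vstack(ims),(400,600)))
print(b)
E
```

```text
11.9917 60.20592648098087 [ 0.59779346  0.42408252 -0.02999061]
[(array([329.4, 181.4]), 0.8)] [[326.49273456 182.40025292]]
[313.6, 170.6, 23.4, 39.2] 0.62
(array([ 5.75539557e+02, -2.85684513e+02,  1.55463474e-01]), np.float64(0.10003209114074707))
[(array([385.1, 169.9]), 0.58)] [[387.79604258 172.96146733]]
[352.8, 165.9, 65.5, 20.6] 0.58
(array([ 5.73667050e+02, -2.86892186e+02,  1.50007364e-01]), np.float64(0.12250351905822754))
(np.float64(574.30604790885), np.float64(-287.3052266046454), 52, np.float64(0.15235703340413642))
```

View pics/ov6.png

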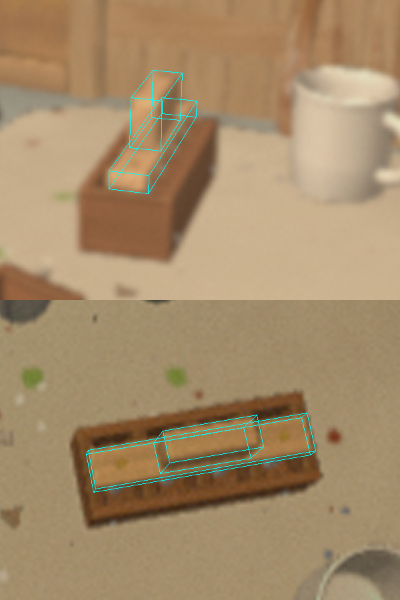

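The comb is seated flat and centred, and the arm is clear, so I'm handing the job in.

```bash
python3 - <<'E'
from h import *
r.close_job(); print(telemetry.current_t())
E
```

```text
the job is handed in; nothing more can be done
the job is handed in; nothing more can be done
```

The comb is in the four-well block (the right-hand one in the top view), and I handed the job in after about 12 s on the robot's clock. I picked it up by the handle, lowered it until the force changed, let go and moved the arm clear.

**What the last checks showed:**
- **Depth:** contact came at TCP z = 95.9 mm, against 96 mm expected for the bar resting on the block.
- **Position and angle:** after release, box-model fits in both views put the comb within about 2 mm and 0.004 rad of the block pose I measured. These fits assume it is level and at home height. The overlays on the pictures agree, with the bar lying flat.
- **Arm:** the wrist force was close to zero (under 1 N) after I moved away, so the robot was touching nothing.

**What disagreed or was missing:**
- The networks' handle points after release were 3–4 pixels (roughly 5–10 mm) from where I expected them. I trusted the outline fits and overlays instead.
- The first top picture also gave a false block4 detection on the comb, which I rejected.
- The region network found neither block in the side view, so the block poses came from the top view only. The side overlay agreed with them.

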